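Re-set a ratchet-propped reading board to its second notch

ROBOT

A 6-joint arm with a two-finger parallel gripper is mounted at the origin on a cart in front of the work surface, level with it; the furniture and walls round the work are solid. World frame = base frame: x ahead of the robot, y to its left, z up, the work surface at z = 0. Lengths are in mm, angles in rad, forces in N, time in s.
With the tool pointing down it reaches from about 325 to 775 mm from the base axis. Payload 9.3 kg.
Tool frame: the origin (TCP) lies midway between the tips of the shut fingers; the grasp point (between the pads) lies 19 mm behind it (manip.grip_depth is the distance from the TCP to the grasp point, in mm); z points along the fingers, y is the line along which they close (so a half turn about z gives the same grasp; the last joint's range is limited). The gripper opens to 85 mm and grips with 20 to 120 N. Pads are 22 mm wide; open, the fingers measure 114 mm over their backs; the gripper's body (76 mm by 85 mm) begins 54 mm behind the grasp point. The pads swing forward as they close: fully open they stand 13 mm farther back than shut.
Start: joints at [1.073, 0.259, 0.021, 1.334, 0, 1.418], TCP at [185.906, 517.625, 231.279] pointing down, gripper open.
Joint ranges: [-3.04, 3.04], [-0.91, 1.82], [-1.04, 1.36], [-1.92, 1.95], [-1.52, 1.45], [-3.14, 3.14]. Speed limits (rad/s): [2.22, 2.22, 2.79, 3.14, 3.14, 3.14].

INTERFACE

Orientations are given as a unit quaternion [x, y, z, w].
In Python, from cell import manip gives the robot as it stands.
- The arm moves only by the tool move_arm, never from a script. Its argument "series" is a list of rows, each a list of 2 entries, a list of its own where there are three numbers: the shift along the tool's x, y, z as a fraction of full scale, then the turn, a rotation vector about the tool's x, y, z as a fraction of full scale. In form: [[[x, y, z], [ax, ay, az]], ...]. A call has 1 to 5 rows; each row is the pose to reach, as a shift and turn from the pose commanded when the call began, along the tool's axes at that moment, turning the shorter way round; what a row does not reach only later rows make up. Full scale, the value 1, is 0.2 m for a shift and 180 degrees for a turn. A row lasts 1/12 s, in which the tool goes at most 41.7 mm and 7.16 degrees, less where a joint would pass 70% of its speed; a pose out of reach is approached as far as the arm can. A call with a number of a shift or a turn outside -1 to 1 is refused whole. A call with a gripper value outside its range is refused whole. "gripper" is the opening, from -1 (shut) to 1 (fully open), set as the call begins (left out, the last holds). The fingers move at their own pace and stop on an object; "grip_force" is the grip in N (left out, the last holds). Time passes only in rows, so rows that repeat a pose let the fingers close. It gives the time, the measured TCP pose, the force, the opening and the grip force at its end, in the units of the state.
- manip.observe(): the state, without advancing time (a new reading comes with each control period).
- manip.camera(name): name is "side" or "top" or "wrist"; returns a dict with "img" (420x560x3 uint8, red, green, blue), "range_z" (420x560 float32, mm along the optical axis (not along the pixel's ray), 0 where there is no reading), "vfov" (degrees; the focal length in pixels is half the picture's height over the tangent of half this angle, whatever the lens; pixels are square), "cx", "cy" (the principal point, pixels), "world_from_camera" (4x4, takes a point from camera to world coordinates); the wrist camera has in their place "T_tool_cam" (4x4, takes a point from camera to tool coordinates, whose origin is the TCP and whose axes are the flange's). Camera axes: x right, y up, looking along -z (the intrinsics and any distortion apply to the point x, -y, -z); pixel columns grow to the right and rows downward; lengths in mm; the calibration is good to about 2 mm. A picture is of the moment at which its call begins: read the wrist's pose just before it.
- manip.finish_job(): hands the job in; it is judged then, once.
The state is a dict: "t": time; "joint_pos": joint angles; "joint_velocities": joint speeds; "joint_torque": joint torques, N m; "eef_pos": TCP position; "ee_rot": TCP orientation; "force": force on the tool from outside, world axes, zero at the start; "wrist_torque": the same for the moment, N m; "opening": finger opening in mm; "grasp_force": force on a finger pad.
Only numpy, scipy, OpenCV 4.12 (cv2) and the standard library are available. Lean on these libraries where they do the work, as an engineer would, in place of code of your own. Each camera call takes 0.05 s, during which the arm holds its last target. There are 200 camera calls.

TASK

The tilting reading board on the bench stands too steep; re-set it to the second notch from the bottom. By the round bar beyond its far edge, lift it past its highest notch, far enough for the pawl to let go (just before it comes up against a rubber buffer), lower it all the way flat, then raise it again and leave it resting in the second notch. Do not ram the buffer or let the board fall, and leave the other things on the bench where they are.

Things in the scene. Friction and masses are not known exactly. Their poses are not given: they have to be found in the camera images.
- stand: Fixed plywood stand: foot plate 270 (x) by 230 mm (y), two cheeks near the robot carry the board's hinge. Origin: centre of its underside, on the bench; x points away from the robot (turned up to 0.3 rad), y left, z up. The steel ratchet on it, under the board, lets the board rise and holds it in four notches. Once the pawl has let go, it returns to the teeth in the last 0.06 rad above flat.
- hinge_mid (a point): Middle of the board's hinge line, which runs along the stand's y: 115 mm towards the robot (-x) from the stand's origin and 110 mm up. The board (plywood, 170 mm deep, 190 wide, 0.6 to 0.75 kg) falls when let go, slowed by a damped hinge; 1.3 rad/s downward or more counts as let fall.
- bar_mid (a point): Middle of the round wooden lift bar on the board: 16 mm thick, 110 mm free between two side arms, parallel to the hinge line and 215 mm from it; at tilt a it lies 215*cos(a) mm along the stand's x and 215*sin(a) mm up from hinge_mid. The board's edge ends 50 mm short of it. Pinch it from above across the stand's x; it turns between the pads as the board swings.
- board (a joint): Tilt of the board: 0 rad flat, grows as the bar rises. Rests in notches 1 to 4 from the bottom at about 0.245, 0.405, 0.565, 0.725 rad (or up to 0.01 higher); starts in 3 or 4. Raised 0.04 rad or more beyond a rest and lowered gently, it is caught there. Well past notch 4 the pawl is thrown off and stays off; where differs from board to board, 0.92 to 1.33 rad, unmeasured.
- buffer: Black rubber buffer 14x18x24 mm low under the board that ends the lift, about 0.04 rad after the pawl has let go, so a board that touches it has let go. Origin: its near face, 84 mm nearer than the stand's origin, 38 mm right of it, 32 mm up. Springy: felt at the bar as about 4 N per mm of travel; over 50 N on it (about 17 N at the bar) is ramming.
- sanding_block: Bystander: brown sanding block 64x112x28 mm lying to the left of the stand. Origin: centre of its underside.
- masking_tape: Bystander: roll of masking tape, 100 mm across, 24 mm high, lying to the right of the stand. Origin: centre of its underside.
- tin_small: Bystander: food tin 76 mm across, 58 mm high, standing to the right of the stand. Origin: centre of its underside.

How it is judged:
By the outcome, as a careful person would: the job done as asked, in the order asked, and still so for the second after the job is handed in, with the robot touching nothing.
It also fails if it takes over 54 s, if anything falls off the work surface, if the arm or the gripper's body presses on something with over 40 N, if the wrist force passes 120 N, or if a joint passes its speed limit or range.

## Working session

There is one attempt and no reset: what is moved stays moved. The work goes in short steps, Python scripts to look and compute and a tool call to move; the robot and the scene stay as the last step left them, time stands still between calls to the robot, and variables do not carry over. Pictures are saved under pics/ and viewed, at most 10 in all, crops included, and the job is handed in when it is done.

Besides the shell and the picture viewer there is one more tool, called after "Emit:" as name(argument=value, ...) on one line, values as JSON. move_arm: Moves the arm, as the interface text tells. Its arguments: {"type":"object","properties":{"series":{"type":"array"},"gripper":{"type":"number"},"grip_force":{"type":"number"}},"required":["series"]}

```bash
ls; mkdir -p pics
python3 - <<'E'
from cell import manip
import cv2,numpy as np,pickle
o=manip.observe(); print({k:np.round(v,3).tolist() if not isinstance(v,(int,float)) else v for k,v in o.items()})
for n in("top","side"):
    c=manip.camera(n); pickle.dump(c,open(n+".pkl","wb"))
    cv2.imwrite(f"pics/{n}.png",c["img"][...,::-1])
    print(n,{k:c[k] for k in c if k not in("img","range_z")},(c["range_z"]>0).mean())
E
```

```text
pics
{'t': 0.0, 'joint_pos': [1.073, 0.259, 0.021, 1.334, 0.0, 1.418], 'joint_velocities': [0.001, -0.002, -0.0, -0.002, 0.001, 0.002], 'joint_torque': [0.002, -55.564, 34.452, 0.014, -0.0, -0.0], 'eef_pos': [185.776, 517.374, 230.642], 'ee_rot': [0.172, 0.985, -0.001, -0.0], 'force': [-0.077, -0.48, -0.282], 'wrist_torque': [-0.028, -0.01, -0.018], 'grasp_force': 0.0, 'opening': 85.17389395631017}
top {'vfov': 43.58989948653651, 'cx': 280.1526652217709, 'cy': 209.09286511567558, 'world_from_camera': array([[ 6.00952627e-03,  9.94798749e-01, -1.01682516e-01,
         4.33128275e+02],
       [-9.99979061e-01,  5.73423211e-03, -2.99946850e-03,
        -2.77542459e+01],
       [-2.40079637e-03,  1.01698412e-01,  9.94812379e-01,
         1.40261165e+03],
       [ 0.00000000e+00,  0.00000000e+00,  0.00000000e+00,
         1.00000000e+00]])} 0.9960969387755102
side {'vfov': 44.17043727778707, 'cx': 274.97817153005803, 'cy': 215.53971316168852, 'world_from_camera': array([[ 9.15439941e-01, -3.57519642e-01,  1.84795617e-01,
         7.92520164e+02],
       [ 4.02435037e-01,  8.17718116e-01, -4.11561811e-01,
        -5.64394220e+02],
       [-3.96929249e-03,  4.51128351e-01,  8.92450254e-01,
         1.27372615e+03],
       [ 0.00000000e+00,  0.00000000e+00,  0.00000000e+00,
         1.00000000e+00]])} 0.9963732993197278
```

View pics/top.png

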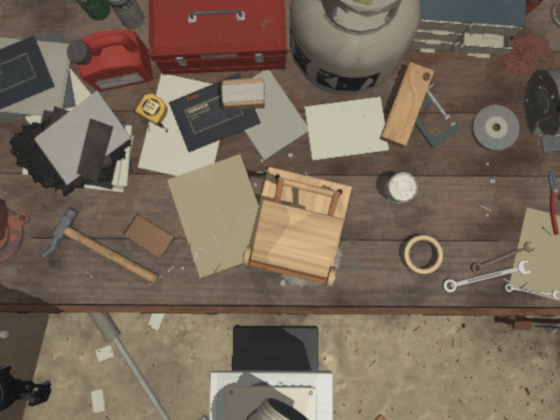

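View pics/side.png

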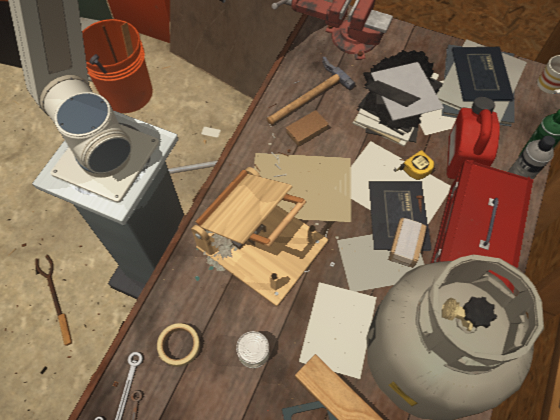

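The top view shows the stand at about (300,225), with the bar from (280,182) to (338,195), the tin at (402,187) and the tape at (423,254). In the side view the bar is at about (285,220). Next I'll convert the range data to world points and enlarge the stand.

```bash
cat > h.py <<'E'
import numpy as np,cv2,pickle
def cloud(c):
    r=c["range_z"];h,w=r.shape;f=h/2/np.tan(np.radians(c["vfov"]/2))
    v,u=np.mgrid[:h,:w]
    p=np.stack([(u-c["cx"])/f*r,-(v-c["cy"])/f*r,-r,np.ones_like(r)],-1)
    return (p@np.asarray(c["world_from_camera"]).T)[...,:3]
def load(n): return pickle.load(open(n+".pkl","rb"))
E
python3 - <<'E'
from h import *
c=load("top");P=cloud(c);d=load("side");Q=cloud(d)
a=cv2.resize(c["img"][155:300,235:365],None,fx=4,fy=4,interpolation=cv2.INTER_CUBIC)
b=cv2.resize(d["img"][160:310,185:335],None,fx=3.8,fy=3.8,interpolation=cv2.INTER_CUBIC)
b=cv2.resize(b,(280*580//580,280)) if 0 else b[:570,:570]
cv2.imwrite("pics/topc.png",a[...,::-1]);cv2.imwrite("pics/sidec.png",b[...,::-1])
for n,A in(("t",P),("s",Q)):
    m=(A[...,0]>330)&(A[...,0]<680)&(A[...,1]>-220)&(A[...,1]<120)
    for lo,hi in((8,28),(100,300)):
        k=m&(A[...,2]>lo)&(A[...,2]<hi)
        print(n,lo,hi,k.sum(),A[k].min(0).round(),A[k].max(0).round(),np.median(A[k],0).round())
# foot plate rect: mask hull from both clouds on z band
k=(P[...,0]>340)&(P[...,0]<680)&(abs(P[...,1]+55)<160)&(P[...,2]>150)
print("board/bars top heights",np.percentile(P[k][:,2],[0,10,50,90,100]))
for (u,v) in [(280,182),(290,184),(300,186),(310,188),(320,190),(330,193),(338,195),(268,170),(352,188),(262,208),(342,225),(250,262),(330,280)]:
    w=P[v-2:v+3,u-2:u+3].reshape(-1,3);print((u,v),w[w[:,2].argmax()].round())
E
```

```text
t 8 28 2628 [ 337. -214.    8.] [680. 117.  25.] [603. -89.  14.]
t 100 300 6446 [ 378. -178.  100.] [649.  66. 243.] [489. -63. 172.]
s 8 28 5339 [ 377. -213.    8.] [680. 109.  28.] [ 571. -110.   14.]
s 100 300 4629 [ 378. -179.  100.] [652.  66. 240.] [491. -70. 175.]
board/bars top heights [ 150.0256434   159.75858448  197.27120453 1402.61165371 1402.61165371]
(280, 182) [615. -24. 243.]
(290, 184) [607. -46. 237.]
(300, 186) [609. -73. 237.]
(310, 188) [605. -91. 237.]
(320, 190) [ 596. -118.  237.]
(330, 193) [ 433.  -28. 1403.]
(338, 195) [ 587. -153.  238.]
(268, 170) [676.   9.  21.]
(352, 188) [ 630. -209.   17.]
(262, 208) [562.  13. 209.]
(342, 225) [ 524. -160.  212.]
(250, 262) [432.  42. 144.]
(330, 280) [ 433.  -28. 1403.]
```

View pics/topc.png

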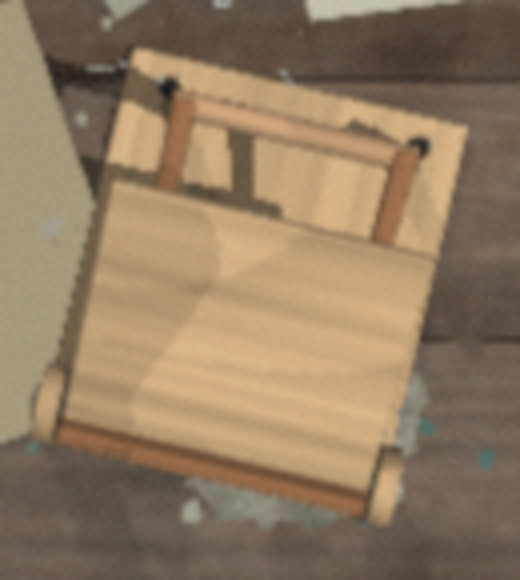

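View pics/sidec.png

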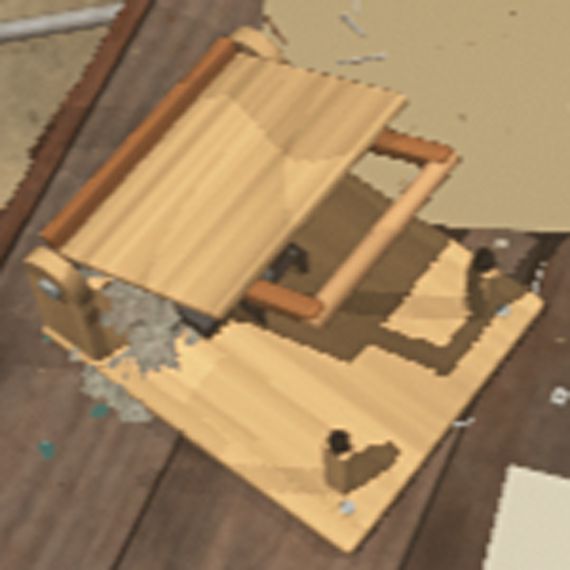

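The enlarged views show the free bar between its arms, from crop (200,107) to (395,152), yawed by about -0.2 rad. Two small posts stand on the far part of the foot plate. Now I'll fit the plate rectangle and the bar.

Run:
```python
from h import *
c=load("top");P=cloud(c);d=load("side");Q=cloud(d)
for n,A,c in(("t",P,c),("s",Q,d)):
    m=((A[...,0]>330)&(A[...,0]<700)&(A[...,1]>-240)&(A[...,1]<110)&(A[...,2]>10)&(A[...,2]<26)).astype(np.uint8)
    nn,l,s,_=cv2.connectedComponentsWithStats(m,connectivity=4)
    for i in np.argsort(-s[1:,4])[:2]+1:
        p=A[l==i];r=cv2.minAreaRect(p[:,:2].astype(np.float32)); print(n,"plate",s[i],np.round(r[0]),np.round(r[1]),r[2],np.median(p[:,2]))
# bar: high points beyond board edge
pl=None
for n,A in(("t",P),("s",Q)):
    yaw=-0.21
    ex=np.array([np.cos(yaw),np.sin(yaw)]);ey=np.array([-ex[1],ex[0]])
    m=(A[...,0]>340)&(A[...,0]<690)&(abs(A[...,1]+55)<160)&(A[...,2]>100)&(A[...,2]<300)
    p=A[m];X=p[:,:2]@ex;Y=p[:,:2]@ey
    bx=X.max(); 
    k=(X>bx-45)&(p[:,2]>205);
    # bar middle range in Y
    ym=(Y[k].min()+Y[k].max())/2
    kk=k&(abs(Y-ym)<45)
    q=p[kk];
    f=np.polyfit(q[:,1],q[:,0],1)
    print(n,"bar n",kk.sum(),"Y range",Y[k].min(),Y[k].max(),"mid",ym,"slope yaw",-np.arctan(f[0]),"X",np.percentile(X[kk],[2,50,98]),"z",np.percentile(q[:,2],[2,50,98]))
    b=(X<bx-80)&(p[:,2]>130);q=p[b]
    A3=np.c_[X[b],np.ones(b.sum())];s=np.linalg.lstsq(A3,q[:,2],rcond=None)[0];print("board slope",np.arctan(s[0]),s, "Yrange",np.percentile(Y[b],[1,99]),"X",X[b].min())
```

```text
t plate [ 250  167  102   80 1284] [558. -78.] [230. 218.] 76.84403991699219 14.76341911711802
t plate [280 186  52  29 861] [599. -90.] [132.  50.] 76.75362396240234 14.972180866986491
s plate [ 198  217  130   89 4619] [529. -76.] [242. 273.] 76.82820129394531 14.536934782839126
s plate [258 206  30  32 400] [529.  -5.] [103.  40.] 77.27182006835938 14.495365184629009
t bar n 280 Y range -31.466154415148843 110.5033089168548 mid 39.518577250852985 slope yaw -0.22538318617385167 X [599.39276687 606.4215986  615.24940972] z [223.748578   231.21477196 236.66434077]
board slope 0.5211771426550256 [   0.57412593 -108.02314841] Yrange [-55.3482969  144.51320905] X 401.98291021958215
s bar n 259 Y range -31.188134432345226 112.92882226769115 mid 40.87034391767296 slope yaw -0.22660091347326358 X [599.45579912 608.42418907 614.43506716] z [223.20224859 230.4721816  235.6856681 ]
board slope 0.5152713367413571 [   0.56629989 -103.97055629] Yrange [-61.49852197 144.30849315] X 400.79828216475477
```

```bash
cat >> h.py <<'E'
from scipy.spatial.transform import Rotation as R
def go(pos,yaw_y,o,tilt=None):
    """shift/turn fractions from measured pose o to TCP pos, tool z down, tool y at world angle yaw_y"""
    r=R.from_quat(o["ee_rot"]);y=np.array([np.cos(yaw_y),np.sin(yaw_y),0]);z=np.array([0,0,-1.]);x=np.cross(y,z)
    t=R.from_matrix(np.c_[x,y,z])
    return r.inv().apply(np.array(pos)-o["eef_pos"])/200,(r.inv()*t).as_rotvec()/np.pi
E
python3 - <<'E'
from h import *
from cell import manip
yaw=-0.2298
ex=np.array([np.cos(yaw),np.sin(yaw)]);ey=np.array([-ex[1],ex[0]])
c=load("top");d=load("side")
for n,c in(("t",c),("s",d)):
    A=cloud(c);X=A[...,:2]@ex;Y=A[...,:2]@ey;Z=A[...,2]
    m=(A[...,0]>330)&(A[...,0]<700)&(abs(A[...,1]+65)<150)
    k=m&(Z>11)&(Z<19)
    # per-row extents along Y, far edge X per Y strip
    fe=[X[k&(abs(Y-y)<6)].max() for y in range(-20,100,12) if (k&(abs(Y-y)<6)).any()]
    ri=[Y[k&(abs(X-x)<6)].min() for x in range(480,650,12) if (k&(abs(X-x)<6)).any()]
    le=[Y[k&(abs(X-x)<6)].max() for x in range(620,670,12) if (k&(abs(X-x)<6)).any()]
    print(n,"far",np.round(fe),"right",np.round(ri),"left",np.round(le))
    b=m&(Z>205)&(X>585)&(abs(Y-48)<42)
    print("bar",[ (np.round(np.percentile(X[b&(abs(Y-y)<7)],[3,50,97])).tolist(),Z[b&(abs(Y-y)<7)].max().round(1)) for y in(20,40,60,80)])
    bb=m&(Z>150)&(X<590);print("board edge X max",X[bb&(Z>195)].max(),"Y",np.percentile(Y[bb&(Z>180)],[1,99]),"cheek/hinge X min",X[m&(Z>90)].min(), "hi Z near edge",Z[bb].max())
    g=(Z>150)&(Z<1000)&(A[...,0]>640)&(abs(A[...,1]+90)<250);print("tall beyond: min x",A[g][:,0].min(), [ (h,A[g&(Z>h)][:,0].min().round()) for h in(200,260,300) if (g&(Z>h)).any()], "maxz",A[g][:,2].max())
E
```

```text
t far [668. 668. 669. 668. 669. 669. 668. 669. 669. 668.] right [-77. -76. -63. -62. -63. -63. -63. -63. -63. -64. -63. -63. -64. -63.
 -63.] left [165. 231. 166. 166. 166.]
bar [([599.0, 606.0, 614.0], np.float64(237.3)), ([599.0, 606.0, 613.0], np.float64(236.9)), ([599.0, 606.0, 613.0], np.float64(236.9)), ([599.0, 606.0, 614.0], np.float64(235.2))]
board edge X max 589.9205547654437 Y [-39.70328944 143.49066472] cheek/hinge X min 399.29296432825714 hi Z near edge 1402.6116537148732
tall beyond: min x 857.1327417576193 [(200, np.float64(857.0)), (260, np.float64(861.0)), (300, np.float64(875.0))] maxz 444.25390335073473
s far [668. 668. 668. 668. 668. 668. 668. 668. 669. 668.] right [-74. -67. -63. -63. -62. -63. -64. -63. -62. -64. -64. -63. -64. -64.
 -64.] left [141. 165. 166. 165. 165.]
bar [([599.0, 608.0, 613.0], np.float64(235.7)), ([600.0, 608.0, 613.0], np.float64(234.9)), ([599.0, 607.0, 613.0], np.float64(236.9)), ([599.0, 607.0, 613.0], np.float64(237.1))]
board edge X max 589.9854706279909 Y [-42.05926254 143.56879342] cheek/hinge X min 401.10387508939584 hi Z near edge 228.7077101624177
tall beyond: min x 857.9136305603932 [(200, np.float64(858.0)), (260, np.float64(862.0)), (300, np.float64(876.0))] maxz 443.1852251633185
```

Run:
```python
from h import *
from cell import manip
o=manip.observe();s,t=go([601.8,-88.1,330],-0.2298,o);print(s.round(3),t.round(3),o["ee_rot"])
```

```text
[-2.981 -2.147 -0.494] [-0.     0.     0.463] [ 1.71563712e-01  9.85172851e-01 -5.59636861e-04 -1.80826002e-04]
```

Emit:
move_arm(series=[[[-0.15,-0.1,-0.1],[0,0,0]],[[-0.3,-0.2,-0.15],[0,0,0]],[[-0.45,-0.32,-0.2],[0,0,0]],[[-0.6,-0.43,-0.25],[0,0,0]],[[-0.75,-0.54,-0.3],[0,0,0]]], gripper=-0.06)

```text
t: 0.52
eef_pos: [290.9, 363.7, 291.5]
ee_rot: [0.171, 0.985, -0.0, -0.0]
force: [1.2, 0.9, 0.2]
opening: 39.9
grasp_force: 0.0
```

Emit:
move_arm(series=[[[-0.15,-0.11,-0.05],[0,0,0.03]],[[-0.3,-0.22,-0.1],[0,0,0.06]],[[-0.45,-0.33,-0.15],[0,0,0.09]],[[-0.6,-0.43,-0.19],[0,0,0.12]],[[-0.75,-0.54,-0.19],[0,0,0.15]]])

```text
t: 0.93
eef_pos: [396.2, 211.5, 330.7]
ee_rot: [0.399, 0.917, 0.001, 0.001]
force: [1.2, 0.3, 0.0]
opening: 40.4
grasp_force: 0.0
```

Run:
```python
from h import *
from cell import manip
o=manip.observe();s,t=go([601.8,-88.1,330],-0.2298,o);print(o["t"],o["eef_pos"],o["opening"],s.round(3),t.round(3))
```

```text
0.9333 [396.22403938 211.48037271 330.67666466] 40.39386000354249 [-1.797 -0.269  0.004] [ 0.001 -0.     0.312]
```

Emit:
move_arm(series=[[[-0.18,-0.027,0],[0,0,0.032]],[[-0.36,-0.054,0],[0,0,0.064]],[[-0.54,-0.081,0],[0,0,0.096]],[[-0.72,-0.108,0],[0,0,0.126]],[[-0.9,-0.135,0],[0,0,0.156]]])

```text
t: 1.35
eef_pos: [499.5, 61.5, 329.1]
ee_rot: [0.61, 0.793, -0.0, -0.0]
force: [1.1, 0.9, 0.9]
opening: 40.1
grasp_force: 0.0
```

Emit:
move_arm(series=[[[-0.17,0.06,0],[0,0,0.032]],[[-0.34,0.12,0],[0,0,0.064]],[[-0.51,0.18,0],[0,0,0.096]],[[-0.68,0.24,0],[0,0,0.126]],[[-0.855,0.303,0],[0,0,0.156]]])

```text
t: 1.77
eef_pos: [602.7, -87.5, 329.0]
ee_rot: [0.784, 0.621, -0.0, -0.0]
force: [0.7, 0.4, -0.1]
opening: 40.1
grasp_force: 0.0
```

Emit:
move_arm(series=[[[0,0,0],[0,0,0]]])

```text
t: 1.85
eef_pos: [604.8, -91.0, 326.3]
ee_rot: [0.785, 0.619, -0.001, -0.001]
force: [1.8, 0.5, 0.5]
opening: 40.1
grasp_force: 0.0
```

Run:
```python
from h import *
from cell import manip
o=manip.observe();s,t=go([601.8,-88.1,330],-0.2298,o);print(o["t"],o["eef_pos"],o["joint_pos"],s.round(3),t.round(3))
c=manip.camera("wrist");
T=np.eye(4);T[:3,:3]=R.from_quat(o["ee_rot"]).as_matrix();T[:3,3]=o["eef_pos"];c["world_from_camera"]=T@c["T_tool_cam"]
pickle.dump(c,open("wrist.pkl","wb"));cv2.imwrite("pics/wrist.png",c["img"][...,::-1])
yaw=-.2298;ex=np.array([np.cos(yaw),np.sin(yaw)]);ey=np.array([-ex[1],ex[0]])
A=cloud(c);X=A[...,:2]@ex;Y=A[...,:2]@ey;Z=A[...,2];m=(c["range_z"]>0)&(Z<260)
b=m&(Z>205)&(X>592)
for y in(10,20,30,40,60,80,90):
    k=b&(abs(Y-y)<4)
    if k.sum()>20:print(y,k.sum(),np.percentile(X[k],[2,50,98]).round(1),np.percentile(Z[k],98).round(1))
k=m&(Z>9)&(Z<19)
print("far",[X[k&(abs(Y-y)<6)].max().round(1) for y in range(-20,120,20) if (k&(abs(Y-y)<6)).any()])
bb=m&(X<585)&(X>440)&(Z>110)&(Y>0)&(Y<110)
if bb.sum()>50: print("board slope",np.arctan(np.polyfit(X[bb],Z[bb],1)[0]),bb.sum(),np.percentile(X[bb],[1,99]),np.percentile(Z[bb],[1,99]))
```

```text
1.85 [604.75438975 -91.00800451 326.32511448] [-2.85944185e-01  3.68670939e-01  4.20272770e-01  1.62504052e+00
 -1.13199837e-03  1.51997036e+00] [ 0.011 -0.018 -0.018] [-0.001  0.    -0.002]
10 169 [600.5 608.  615.4] 232.4
20 177 [600.6 608.1 615.4] 232.5
30 183 [599.9 607.4 615.4] 232.7
40 186 [600.  608.2 615.4] 232.9
60 204 [600.4 608.  615.4] 232.9
80 208 [600.8 608.1 615.3] 232.8
90 218 [600.3 607.8 615.3] 232.6
far [np.float64(936.8), np.float64(927.1), np.float64(925.9), np.float64(924.4), np.float64(921.5), np.float64(932.7), np.float64(936.7)]
board slope 0.5497334509289228 11758 [441.73402272 559.61282186] [140.93009846 211.71318654]
```

View pics/wrist.png

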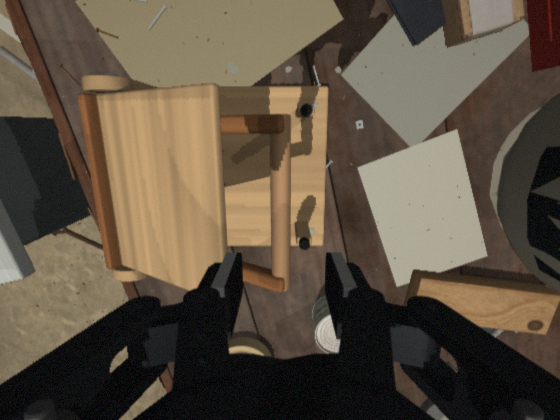

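The wrist view shows the bar at columns 272–292, rows 115–290. It lies between the fingers, which are centred at column 283. I'll take one more settled reading of the plate edge to place the hinge.

```bash
cat > w.py <<'E'
from h import *
from cell import manip
o=manip.observe();print(o["t"],o["eef_pos"].round(1) if hasattr(o["eef_pos"],"round") else o["eef_pos"],np.round(o["force"],1),o["opening"])
c=manip.camera("wrist")
T=np.eye(4);T[:3,:3]=R.from_quat(o["ee_rot"]).as_matrix();T[:3,3]=o["eef_pos"];c["world_from_camera"]=T@c["T_tool_cam"]
yaw=-.2298;ex=np.array([np.cos(yaw),np.sin(yaw)]);ey=np.array([-ex[1],ex[0]])
A=cloud(c);X=A[...,:2]@ex;Y=A[...,:2]@ey;Z=A[...,2];m=(c["range_z"]>0)&(Z<260)&(X<720)
b=m&(Z>205)&(X>592);k=b&(Y>0)&(Y<100);print("bar",np.percentile(X[k],[2,50,98]),np.percentile(Z[k],98),"slope",np.polyfit(Y[k],X[k],1)[0])
k=m&(Z>9)&(Z<22)&(X<690)
print("far",[X[k&(abs(Y-y)<6)].max().round(1) for y in range(0,160,20) if (k&(abs(Y-y)<6)).any()],"left",[Y[k&(abs(X-x)<4)].max().round(1) for x in(630,640,650,660)],"right",[Y[k&(abs(X-x)<4)].min().round(1) for x in(630,640,650,660)],"z",np.median(Z[k]))
bb=m&(X<592)&(Z>180)&(Y>0)&(Y<110);print("board far edge",np.percentile(X[bb],99.5),Z[bb].max())
bb=bb&(Z<205)
q=m&(X>440)&(X<550)&(Z>120)&(Y>0)&(Y<100);f=np.polyfit(X[q],Z[q],1);print("tilt",np.arctan(f[0]),f)
e=m&(Z>60)&(X<480);print("near extents",np.percentile(X[e],[0,.5]))
print("arms Y",[np.percentile(Y[b],[.5,99.5])])
E
python3 w.py
```

```text
1.9 [603.4 -88.8 326.8] [0.1 1.3 0.6] 39.979958055050666
bar [600.27118369 607.96046275 615.49673238] 232.68114469253203 slope 3.4934791106203056e-05
far [np.float64(669.7), np.float64(670.7), np.float64(669.8), np.float64(670.8), np.float64(669.8), np.float64(670.6), np.float64(671.1), np.float64(670.4)] left [np.float64(168.7), np.float64(168.7), np.float64(168.8), np.float64(168.7)] right [np.float64(-58.8), np.float64(-20.6), np.float64(-58.5), np.float64(-179.7)] z 13.618587085708981
board far edge 559.986495010163 213.22551736726638
tilt 0.5603078468093992 [   0.62737847 -136.16182315]
near extents [403.95167634 405.58157369]
arms Y [array([-14.92811094, 124.66950564])]
```

Run:
```python
from h import *
from cell import manip
o=manip.observe();s,t=go([604.5,-84.9,205],-0.2298,o);print(s.round(4),t.round(4))
d=load("side");A=cloud(d);yaw=-.2298;ex=np.array([np.cos(yaw),np.sin(yaw)]);ey=np.array([-ex[1],ex[0]])
X=A[...,:2]@ex;Y=A[...,:2]@ey;Z=A[...,2]
k=(Z>9)&(Z<19)&(X<690)&(abs(Y+55)<10);print(np.percentile(X[k],[0,1,99,100]))
```

```text
[0.0135 0.0083 0.6134] [-0.0008 -0.0001  0.0008]
[-108.22516508 -102.48906078  665.0121615   667.54481529]
```

Emit:
move_arm(series=[[[0.0135,0.008,0.12],[0,0,0]],[[0.0135,0.008,0.25],[0,0,0]],[[0.0135,0.008,0.38],[0,0,0]],[[0.0135,0.008,0.5],[0,0,0]],[[0.0135,0.008,0.57],[0,0,0]]])

```text
t: 2.37
eef_pos: [602.7, -82.1, 213.0]
ee_rot: [0.781, 0.624, -0.001, -0.001]
force: [-0.6, 0.0, -0.8]
opening: 39.9
grasp_force: 0.0
```

Emit:
move_arm(series=[[[0,0,0.02],[0,0,0]],[[0,0,0.043],[0,0,0]],[[0,0,0.043],[0,0,0]]])

```text
t: 2.62
eef_pos: [604.1, -83.0, 207.0]
ee_rot: [0.782, 0.624, 0.0, 0.0]
force: [0.3, -1.2, 0.1]
opening: 40.3
grasp_force: 0.0
```

```bash
python3 w.py
python3 - <<'E'
from h import *
from cell import manip
o=manip.observe();s,t=go([604.5,-84.9,205],-0.2298,o);print(s.round(4),t.round(4))
E
```

```text
2.6167 [604.1 -83.  207. ] [ 0.3 -1.2  0.1] 40.28398505178362
bar [600.55972173 611.80210422 651.09663295] 259.08617811837945 slope -0.0007148070457833359
far [np.float64(670.7), np.float64(670.8), np.float64(670.7), np.float64(670.6), np.float64(670.9), np.float64(670.7), np.float64(670.6), np.float64(670.4)] left [np.float64(168.9), np.float64(169.0), np.float64(169.1), np.float64(169.2)] right [np.float64(-20.3), np.float64(-21.1), np.float64(-54.4), np.float64(-58.1)] z 13.673156729088987
board far edge 588.041684702216 259.9856539039676
tilt 0.5603215803572356 [   0.62739761 -136.13387363]
near extents [404.26714356 406.88482192]
arms Y [array([ 25.61137802, 124.56591794])]
[-0.0082  0.0025  0.0129] [ 0.0003 -0.      0.0017]
```

Emit:
move_arm(series=[[[0,0,0.008],[0,0,0]],[[0,0,0.008],[0,0,0]],[[0,0,0.008],[0,0,0]],[[0,0,0.008],[0,0,0]],[[0,0,0.008],[0,0,0]]], gripper=-1, grip_force=40)

```text
t: 3.08
eef_pos: [604.3, -83.5, 205.5]
ee_rot: [0.782, 0.623, 0.0, 0.0]
force: [-1.9, 1.8, 1.8]
opening: 14.7
grasp_force: 39.1
```

```bash
cat > g.py <<'E'
import sys
from h import *
from cell import manip
o=manip.observe();yaw=-.2298;ex=np.array([np.cos(yaw),np.sin(yaw)]);ey=np.array([-ex[1],ex[0]])
p=np.array(o["eef_pos"]);F=np.array(o["force"])
print("t",round(o["t"],2),"X %.1f Y %.1f z %.1f"%(p[:2]@ex,p[:2]@ey,p[2]),"Fx %.1f Fy %.1f Fz %.1f"%(F[:2]@ex,F[:2]@ey,F[2]),"open %.1f grasp %.0f"%(o["opening"],o["grasp_force"]),"mom",np.round(o["wrist_torque"],2))
y=R.from_quat(o["ee_rot"]).apply([0,1,0]);print("tool y ang",np.arctan2(y[1],y[0]))
hx=420 if len(sys.argv)<2 else float(sys.argv[1])
zoff=20.5
a=np.arctan2(p[2]+zoff-110,p[:2]@ex-hx);print("a",a,"r",np.hypot(p[2]+zoff-110,p[:2]@ex-hx))
E
python3 g.py 426
```

```text
t 3.08 X 607.4 Y 56.3 z 205.5 Fx -2.3 Fy 1.3 Fz 1.8 open 14.7 grasp 39 mom [ 0.3   0.27 -0.06]
tool y ang -0.22543812754541373
a 0.568836633559409 r 215.32281198136366
```

Emit:
move_arm(series=[[[0,-0.034,-0.05],[0,0,0]],[[0,-0.07,-0.097],[0,0,0]],[[0,-0.112,-0.146],[0,0,0]],[[0,-0.153,-0.188],[0,0,0]],[[0,-0.196,-0.2285],[0,0,0]]])

```text
t: 3.5
eef_pos: [568.0, -75.0, 252.3]
ee_rot: [0.782, 0.623, 0.002, 0.002]
force: [9.2, 1.7, 1.9]
opening: 14.4
grasp_force: 39.1
```

Emit:
move_arm(series=[[[0,0,0],[0,0,0]],[[0,0,0],[0,0,0]],[[0,0,0],[0,0,0]]])

```text
t: 3.75
eef_pos: [568.3, -75.0, 252.0]
ee_rot: [0.782, 0.623, 0.002, 0.002]
force: [9.2, 1.9, 4.5]
opening: 14.5
grasp_force: 40.9
```

```bash
python3 g.py 426;python3 g.py 420
```

```text
t 3.75 X 570.4 Y 56.4 z 252.0 Fx 8.6 Fy 4.0 Fz 4.5 open 14.5 grasp 41 mom [ 0.24 -2.08 -0.05]
tool y ang -0.2252514019372866
a 0.8441001161115321 r 217.41211748367772
t 3.75 X 570.4 Y 56.4 z 252.0 Fx 8.6 Fy 4.0 Fz 4.5 open 14.5 grasp 41 mom [ 0.24 -2.08 -0.05]
tool y ang -0.2252514019372866
a 0.8238487265268841 r 221.44394969786893
```

Emit:
move_arm(series=[[[0,-0.0245,-0.0345],[0,0,0]],[[0,-0.041,-0.048],[0,0,0]],[[0,-0.058,-0.0615],[0,0,0]],[[0,-0.076,-0.0745],[0,0,0]],[[0,-0.076,-0.0745],[0,0,0]]])

```text
t: 4.17
eef_pos: [552.2, -71.3, 266.4]
ee_rot: [0.782, 0.623, 0.001, 0.001]
force: [6.2, 2.2, 1.6]
opening: 14.7
grasp_force: 40.0
```

```bash
cat >> g.py <<'E'
hz=float(sys.argv[2]) if len(sys.argv)>2 else 89.5
r=np.array([p[:2]@ex-hx,p[2]-hz]);a=np.arctan2(r[1],r[0]);n=r/np.hypot(*r);f=np.array([F[:2]@ex,F[2]])
print("TCP-centre a %.3f r %.1f  radial F %.1f  tangential(down) %.1f"%(a,np.hypot(*r),f@n,-(f@[-n[1],n[0]])))
E
python3 g.py 424 93
```

```text
t 4.17 X 553.9 Y 56.4 z 266.4 Fx 5.5 Fy 3.6 Fz 1.6 open 14.7 grasp 40 mom [ 0.47 -1.57 -0.07]
tool y ang -0.22518507164126583
a 0.9373820852415436 r 219.50358950028854
TCP-centre a 0.928 r 216.7  radial F 4.6  tangential(down) 3.5
```

Emit:
move_arm(series=[[[0,-0.012,-0.01],[0,0,0]],[[0,-0.0225,-0.02],[0,0,0]],[[0,-0.0225,-0.02],[0,0,0]],[[0,-0.0225,-0.02],[0,0,0]]])

```text
t: 4.5
eef_pos: [548.0, -70.2, 269.8]
ee_rot: [0.782, 0.623, 0.001, 0.001]
force: [6.1, 3.7, 0.6]
opening: 14.3
grasp_force: 39.7
```

```bash
python3 g.py 424 93|tail -1
```

```text
TCP-centre a 0.953 r 216.9  radial F 3.4  tangential(down) 3.8
```

Emit:
move_arm(series=[[[0,-0.012,-0.009],[0,0,0]],[[0,-0.0235,-0.0185],[0,0,0]],[[0,-0.0235,-0.0185],[0,0,0]],[[0,-0.0235,-0.0185],[0,0,0]]])

```text
t: 4.83
eef_pos: [543.2, -69.1, 273.6]
ee_rot: [0.782, 0.623, 0.001, 0.0]
force: [4.7, 4.0, 3.0]
opening: 14.6
grasp_force: 39.5
```

```bash
python3 g.py 424 93|tail -1
```

```text
TCP-centre a 0.982 r 217.2  radial F 4.5  tangential(down) 1.4
```

Emit:
move_arm(series=[[[0,-0.012,-0.009],[0,0,0]],[[0,-0.024,-0.018],[0,0,0]],[[0,-0.024,-0.018],[0,0,0]],[[0,-0.024,-0.018],[0,0,0]]])

```text
t: 5.17
eef_pos: [538.3, -68.0, 277.1]
ee_rot: [0.782, 0.623, 0.001, 0.0]
force: [3.7, 3.1, 2.7]
opening: 14.7
grasp_force: 39.5
```

```bash
python3 g.py 424 93|tail -1
```

```text
TCP-centre a 1.010 r 217.4  radial F 3.8  tangential(down) 1.0
```

Emit:
move_arm(series=[[[0,-0.012,-0.009],[0,0,0]],[[0,-0.0245,-0.0175],[0,0,0]],[[0,-0.0245,-0.0175],[0,0,0]],[[0,-0.0245,-0.0175],[0,0,0]]])

```text
t: 5.5
eef_pos: [533.5, -66.8, 280.3]
ee_rot: [0.782, 0.623, 0.001, -0.0]
force: [4.8, 4.6, -0.2]
opening: 14.3
grasp_force: 39.5
```

```bash
python3 g.py 424 93|tail -1
```

```text
TCP-centre a 1.037 r 217.6  radial F 1.7  tangential(down) 3.2
```

Emit:
move_arm(series=[[[0,-0.013,-0.008],[0,0,0]],[[0,-0.0255,-0.016],[0,0,0]],[[0,-0.0255,-0.016],[0,0,0]],[[0,-0.0255,-0.016],[0,0,0]]])

```text
t: 5.83
eef_pos: [529.3, -65.9, 283.0]
ee_rot: [0.782, 0.623, 0.001, 0.0]
force: [9.6, 3.2, -4.4]
opening: 14.5
grasp_force: 40.0
```

```bash
python3 g.py 424 93|tail -1
```

```text
TCP-centre a 1.060 r 217.8  radial F 0.4  tangential(down) 9.7
```

Emit:
move_arm(series=[[[0,-0.005,-0.003],[0,0,0]],[[0,-0.005,-0.003],[0,0,0]],[[0,-0.005,-0.003],[0,0,0]]])

```text
t: 6.08
eef_pos: [528.6, -65.7, 283.4]
ee_rot: [0.782, 0.623, 0.001, 0.0]
force: [11.3, 3.0, -6.3]
opening: 14.5
grasp_force: 39.9
```

```bash
python3 g.py 424 93|tail -1
```

```text
TCP-centre a 1.064 r 217.8  radial F -0.5  tangential(down) 12.1
```

Emit:
move_arm(series=[[[0,0.041,0.0255],[0,0,0]],[[0,0.086,0.0555],[0,0,0]],[[0,0.129,0.088],[0,0,0]],[[0,0.17,0.1225],[0,0,0]],[[0,0.2095,0.159],[0,0,0]]])

```text
t: 6.5
eef_pos: [568.8, -75.2, 251.9]
ee_rot: [0.782, 0.623, 0.0, -0.0]
force: [2.7, 3.7, 1.7]
opening: 15.0
grasp_force: 43.0
```

```bash
python3 g.py 421.5 97|sed -n '1p;4p'
```

```text
t 6.5 X 571.0 Y 56.3 z 251.9 Fx 1.8 Fy 4.2 Fz 1.7 open 15.0 grasp 43 mom [ 0.81 -0.13 -0.04]
TCP-centre a 0.803 r 215.2  radial F 2.4  tangential(down) 0.1
```

Emit:
move_arm(series=[[[0,0.045,0.0465],[0,0,0]],[[0,0.0875,0.0955],[0,0,0]],[[0,0.1265,0.147],[0,0,0]],[[0,0.1625,0.2005],[0,0,0]],[[0,0.1625,0.2005],[0,0,0]]])

```text
t: 6.92
eef_pos: [601.7, -83.0, 209.7]
ee_rot: [0.782, 0.623, 0.0, 0.0]
force: [8.7, 2.7, 1.2]
opening: 14.9
grasp_force: 45.0
```

```bash
python3 g.py 421.5 97|sed -n '1p;4p'
```

```text
t 6.92 X 604.8 Y 56.3 z 209.7 Fx 7.8 Fy 4.6 Fz 1.2 open 14.9 grasp 45 mom [ 0.52 -1.4  -0.04]
TCP-centre a 0.551 r 215.2  radial F 7.3  tangential(down) 3.1
```

Emit:
move_arm(series=[[[0,0.049,0.0555],[0,0,0]],[[0,0.078,0.1135],[0,0,0]],[[0,0.104,0.173],[0,0,0]],[[0,0.126,0.2335],[0,0,0]],[[0,0.1445,0.296],[0,0,0]]])

```text
t: 7.33
eef_pos: [628.1, -89.3, 151.6]
ee_rot: [0.782, 0.623, -0.0, 0.0]
force: [0.0, 1.5, -0.7]
opening: 14.2
grasp_force: 43.0
```

```bash
python3 g.py 423.5 95|sed -n '1p;4p'
```

```text
t 7.33 X 631.9 Y 56.1 z 151.6 Fx -0.3 Fy 1.5 Fz -0.7 open 14.2 grasp 43 mom [ 0.31  0.29 -0.09]
TCP-centre a 0.265 r 216.0  radial F -0.5  tangential(down) 0.6
```

Emit:
move_arm(series=[[[0,0.0165,0.0685],[0,0,0]],[[0,0.0275,0.1325],[0,0,0]],[[0,0.0335,0.186],[0,0,0]],[[0,0.0365,0.229],[0,0,0]],[[0,0.0365,0.229],[0,0,0]]])

```text
t: 7.75
eef_pos: [635.4, -91.0, 105.3]
ee_rot: [0.782, 0.623, -0.0, 0.0]
force: [5.6, -0.0, -2.9]
opening: 14.4
grasp_force: 43.9
```

```bash
python3 g.py 423.5 95|sed -n '1p;4p'
```

```text
t 7.75 X 639.4 Y 56.1 z 105.3 Fx 5.4 Fy 1.3 Fz -2.9 open 14.4 grasp 44 mom [-0.08 -1.05 -0.15]
TCP-centre a 0.048 r 216.2  radial F 5.3  tangential(down) 3.1
```

Emit:
move_arm(series=[[[0,0.004,0.012],[0,0,0]],[[0,0.005,0.025],[0,0,0]],[[0,0.005,0.038],[0,0,0]],[[0,0.005,0.038],[0,0,0]],[[0,0.005,0.038],[0,0,0]]])

```text
t: 8.17
eef_pos: [635.6, -91.1, 99.7]
ee_rot: [0.782, 0.623, -0.0, 0.0]
force: [1.6, -0.9, -1.6]
opening: 14.5
grasp_force: 44.0
```

```bash
python3 g.py 423.5 95|sed -n '1p;4p'
```

```text
t 8.17 X 639.7 Y 56.1 z 99.7 Fx 1.8 Fy -0.5 Fz -1.6 open 14.5 grasp 44 mom [-0.27 -0.09 -0.08]
TCP-centre a 0.022 r 216.2  radial F 1.7  tangential(down) 1.7
```

Emit:
move_arm(series=[[[0,0,0.01],[0,0,0]],[[0,0,0.02],[0,0,0]],[[0,0,0.02],[0,0,0]],[[0,0,0.02],[0,0,0]]])

```text
t: 8.5
eef_pos: [635.8, -91.1, 95.7]
ee_rot: [0.782, 0.623, -0.0, 0.0]
force: [2.2, -2.8, -1.6]
opening: 14.6
grasp_force: 44.2
```

```bash
python3 g.py 423.5 95|sed -n '1p;4p'
```

```text
t 8.5 X 639.8 Y 56.2 z 95.7 Fx 2.8 Fy -2.2 Fz -1.6 open 14.6 grasp 44 mom [-0.55 -0.39 -0.08]
TCP-centre a 0.003 r 216.3  radial F 2.8  tangential(down) 1.6
```

Emit:
move_arm(series=[[[0,0,0.01],[0,0,0]],[[0,0,0.02],[0,0,0]],[[0,0,0.02],[0,0,0]],[[0,0,0.02],[0,0,0]]])

```text
t: 8.83
eef_pos: [635.8, -91.0, 92.5]
ee_rot: [0.782, 0.623, 0.0, 0.001]
force: [0.7, -3.4, 4.6]
opening: 14.5
grasp_force: 44.9
```

```bash
python3 g.py 423.5 95|sed -n '1p;4p'
```

```text
t 8.83 X 639.8 Y 56.2 z 92.5 Fx 1.5 Fy -3.2 Fz 4.6 open 14.5 grasp 45 mom [-0.55  0.16 -0.11]
TCP-centre a -0.012 r 216.4  radial F 1.4  tangential(down) -4.6
```

Emit:
move_arm(series=[[[0,0,0.006],[0,0,0]],[[0,0,0.006],[0,0,0]]])

```text
t: 9.0
eef_pos: [635.8, -91.1, 92.3]
ee_rot: [0.782, 0.623, 0.0, 0.001]
force: [-2.4, -2.9, 13.5]
opening: 14.5
grasp_force: 45.9
```

Emit:
move_arm(series=[[[0,0,-0.076],[0,0,0]],[[0,-0.006,-0.141],[0,0,0]],[[0,-0.016,-0.205],[0,0,0]],[[0,-0.0295,-0.268],[0,0,0]],[[0,-0.0465,-0.331],[0,0,0]]])

```text
t: 9.42
eef_pos: [626.8, -88.9, 156.8]
ee_rot: [0.782, 0.623, 0.0, 0.0]
force: [3.3, -3.9, -4.6]
opening: 14.6
grasp_force: 42.2
```

```bash
python3 g.py 424.8 92.7|sed -n '1p;4p'
```

```text
t 9.42 X 630.6 Y 56.2 z 156.8 Fx 4.1 Fy -3.0 Fz -4.6 open 14.6 grasp 42 mom [-0.75 -0.97 -0.12]
TCP-centre a 0.302 r 215.5  radial F 2.5  tangential(down) 5.6
```

Emit:
move_arm(series=[[[0,-0.0175,-0.051],[0,0,0]],[[0,-0.037,-0.101],[0,0,0]],[[0,-0.0545,-0.1405],[0,0,0]],[[0,-0.069,-0.1695],[0,0,0]],[[0,-0.069,-0.1695],[0,0,0]]])

```text
t: 9.83
eef_pos: [613.6, -85.8, 192.1]
ee_rot: [0.782, 0.623, 0.001, 0.001]
force: [5.1, -4.6, -0.7]
opening: 14.4
grasp_force: 41.3
```

```bash
python3 g.py 424.8 92.7|sed -n '1p;4p'; sed -i 's/X>440)&(X<550)&(Z>120)/X>450)\&(X<550)\&(Z>112)\&(Z<205)/' w.py; python3 w.py | grep tilt
```

```text
t 9.83 X 617.0 Y 56.3 z 192.1 Fx 6.0 Fy -3.3 Fz -0.7 open 14.4 grasp 41 mom [-0.77 -1.26 -0.12]
TCP-centre a 0.477 r 216.4  radial F 5.0  tangential(down) 3.4
tilt 0.4649692999474657 [  0.50165321 -83.69451355]
```

Emit:
move_arm(series=[[[0,0.01,0.015],[0,0,0]],[[0,0.018,0.03],[0,0,0]],[[0,0.026,0.043],[0,0,0]],[[0,0.03,0.055],[0,0,0]],[[0,0.03,0.055],[0,0,0]]])

```text
t: 10.3
eef_pos: [619.3, -87.1, 179.1]
ee_rot: [0.782, 0.623, -0.0, -0.0]
force: [2.9, -2.8, 3.3]
opening: 14.5
grasp_force: 41.7
```

```bash
python3 g.py 424.8 92.7|sed -n '1p;4p'
```

```text
t 10.3 X 622.9 Y 56.2 z 179.1 Fx 3.5 Fy -2.1 Fz 3.3 open 14.5 grasp 42 mom [-0.66 -0.22 -0.1 ]
TCP-centre a 0.411 r 216.1  radial F 4.5  tangential(down) -1.6
```

Emit:
move_arm(series=[[[0,0.004,0.008],[0,0,0]],[[0,0.004,0.008],[0,0,0]],[[0,0.004,0.008],[0,0,0]]])

```text
t: 10.55
eef_pos: [619.7, -87.2, 178.1]
ee_rot: [0.782, 0.623, -0.0, -0.0]
force: [1.5, -3.3, 5.1]
opening: 14.7
grasp_force: 42.1
```

```bash
python3 g.py 424.8 92.7|sed -n '1p;4p'; python3 w.py | grep tilt
```

```text
t 10.55 X 623.3 Y 56.2 z 178.1 Fx 2.2 Fy -2.9 Fz 5.1 open 14.7 grasp 42 mom [-0.61 -0.12 -0.12]
TCP-centre a 0.406 r 216.0  radial F 4.1  tangential(down) -3.8
tilt 0.39465156303847243 [  0.41650289 -48.08070695]
```

Emit:
move_arm(series=[[[0,0,-0.004],[0,0,0]],[[0,0,-0.004],[0,0,0]],[[0,0,-0.004],[0,0,0]],[[0,0,-0.004],[0,0,0]],[[0,0,-0.004],[0,0,0]]], gripper=-0.1)

```text
t: 11.02
eef_pos: [619.6, -86.9, 178.6]
ee_rot: [0.782, 0.623, -0.0, -0.0]
force: [-0.1, 0.4, -0.2]
opening: 38.4
grasp_force: 0.0
```

```bash
python3 g.py 424.8 92.7|sed -n '1p;4p'; python3 w.py | grep tilt
```

```text
t 11.02 X 623.1 Y 56.5 z 178.6 Fx -0.1 Fy 0.4 Fz -0.2 open 38.4 grasp 0 mom [ 0.   -0.04 -0.04]
TCP-centre a 0.409 r 216.1  radial F -0.2  tangential(down) 0.1
tilt 0.39913237028787624 [  0.42177087 -50.24364358]
```

Emit:
move_arm(series=[[[0,0,-0.06],[0,0,0]],[[0,0,-0.18],[0,0,0]],[[0,0,-0.34],[0,0,0]],[[0,0,-0.5],[0,0,0]],[[0,0,-0.65],[0,0,0]]])

```text
t: 11.48
eef_pos: [619.5, -87.0, 310.6]
ee_rot: [0.782, 0.623, 0.0, 0.0]
force: [0.2, -0.3, 0.5]
opening: 38.3
grasp_force: 0.0
```

Emit:
move_arm(series=[[[0,0,0],[0,0,0]],[[0,0,0],[0,0,0]],[[0,0,0],[0,0,0]]])

```text
t: 11.73
eef_pos: [619.7, -87.1, 308.3]
ee_rot: [0.782, 0.623, -0.0, -0.0]
force: [0.1, -0.7, -0.5]
opening: 38.0
grasp_force: 0.0
```

```bash
python3 w.py
python3 - <<'E'
from h import *
from cell import manip
c=manip.camera("side");a=load("side")["img"];cv2.imwrite("pics/end.png",c["img"][...,::-1])
E
```

```text
11.7333 [619.7 -87.1 308.3] [ 0.1 -0.7 -0.5] 37.953796026873285Traceback (most recent call last):
  File "w.py", line 8, in <module>
    b=m&(Z>205)&(X>592);k=b&(Y>0)&(Y<100);print("bar",np.percentile(X[k],[2,50,98]),np.percentile(Z[k],98),"slope",np.polyfit(Y[k],X[k],1)[0])
                                                      ~~~~~~~~~~~~~^^^^^^^^^^^^^^^^
    return _quantile_unchecked(
        a, q, axis, out, overwrite_input, method, keepdims, weights)
    return _ureduce(a,
                    func=_quantile_ureduce_func,
    ...<5 lines>...
                    overwrite_input=overwrite_input,
                    method=method)
    r = func(a, **kwargs)
    result = _quantile(arr,
                       quantiles=q,
    ...<2 lines>...
                       out=out,
                       weights=wgt)
    slices_having_nans = np.isnan(arr[-1, ...])
                                  ~~~^^^^^^^^^
IndexError: index -1 is out of bounds for axis 0 with size 0
```

View pics/end.png

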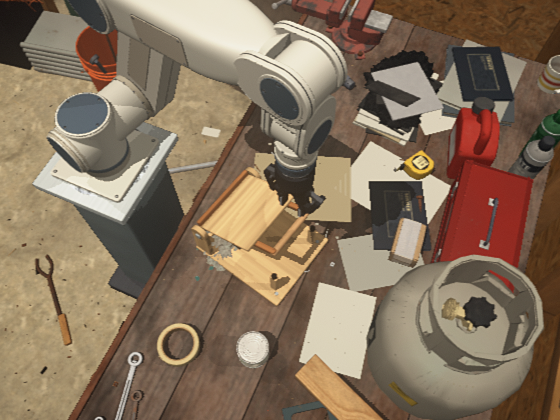

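The final side view shows the board resting at a lower tilt at about (255,215), with the gripper clear above it at (297,190). The tape at (179,344) and the tin at (254,348) have not moved.

```bash
sed -i 's/^b=m&(Z>205).*$/b=m\&(Z>180)\&(X>600)/;/far edge/d' w.py; python3 w.py|grep tilt; python3 -c "
from cell import manip;print(manip.finish_job())"
```

```text
the job is handed in; nothing more can be done
NoneTraceback (most recent call last):
  File "w.py", line 11, in <module>
    bb=bb&(Z<205)
       ^^
NameError: name 'bb' is not defined. Did you mean: 'b'?
```

The job is handed in: I lifted the board until it touched the buffer (about 12 N at the bar), lowered it flat and left it resting in the second notch (camera tilt about 0.40 rad after release). The gripper is clear and the tape and tin are where they were, but my last tilt check after backing away failed on a script error, and the arm hid the sanding block in the final picture.

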